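# Peel the top sample tray off a sticky nested stack and present it

## Robot

A 7-joint arm with a two-finger parallel gripper is mounted at the origin on a cart in front of the work surface, level with it; the furniture and walls round the work are solid. World frame = base frame: x ahead of the robot, y to its left, z up, the work surface at z = 0. Lengths are in m, angles in rad, forces in N, time in s.
With the tool pointing down it reaches from about 0.425 to 0.875 m from the base axis. Payload 4.7 kg.
Tool frame: the origin (TCP) lies midway between the tips of the shut fingers; the grasp point (between the pads) lies 19 mm behind it (grip_depth is the distance from the TCP to the grasp point, in m); z points along the fingers, y is the line along which they close (so a half turn about z gives the same grasp; the last joint's range is limited). The gripper opens to 85 mm and grips with 20 to 120 N. Pads are 22 mm wide; open, the fingers measure 114 mm over their backs; the gripper's body (76 mm by 85 mm) begins 54 mm behind the grasp point. The pads swing forward as they close: fully open they stand 13 mm farther back than shut.
Start: joints at [-1.218, 0.321, -0.07, 1.45, 0.023, 1.371, -0.057], TCP at [0.216, 0.613, 0.231] pointing down, gripper open.
Joint ranges: [-2.86, 2.86], [-0.3, 2.09], [-1.38, 1.24], [0.06, 2.45], [-1.56, 4.7], [0.09, 2.05], [-2.69, 2.69]. Speed limits (rad/s): [2.57, 2.57, 3.14, 3.14, 3.14, 3.14, 3.14].

## Interface

Orientations are given as a rotation vector (axis times angle).
In Python, from rig import * gives the robot as it stands.
- The arm moves only by the tool arm_command, never from a script. Its argument "rows" is a list of rows, each a list of 3 entries, a list of its own where there are three numbers: the closure, from 0 (fully open) to 1 (shut), then the shift along the tool's x, y, z as a fraction of full scale, then the turn, a rotation vector about the tool's x, y, z as a fraction of full scale. A call has 1 to 20 rows; each row shifts and turns the commanded pose from where the row before left it, along the tool's axes as they then stand; what a row does not reach is not made up. Full scale, the value 1, is 600 mm for a shift and 0.5 rad for a turn. A row lasts 1/10 s, in which the tool goes at most 50 mm and 8.59 degrees, less where a joint would pass 70% of its speed; a pose out of reach is approached as far as the arm can. A call with a number of a shift or a turn outside -1 to 1 is refused whole. A call with a gripper value outside its range is refused whole. The fingers move at their own pace and stop on an object; the grip force is fixed at half the most. Time passes only in rows, so rows that do not move let the fingers close. It gives the time, the measured TCP pose, the force, the opening and the grip force at its end, in the units of the state.
- observe(): the state, without advancing time (a new reading comes with each control period).
- snapshot(name): name is "scene" or "side" or "wrist"; returns a dict with "color" (384x512x3 uint8, blue, green, red), "vertical_fov" (degrees; the focal length in pixels is half the picture's height over the tangent of half this angle, whatever the lens; pixels are square), "cx", "cy" (the principal point, pixels), "D" ([k1, k2, p1, p2, k3] as OpenCV has them; the pictures are not rectified), "world_to_cam" (4x4, takes a point from world to camera coordinates). Camera axes: x right, y up, looking along -z (the intrinsics and any distortion apply to the point x, -y, -z); pixel columns grow to the right and rows downward; lengths in m; the calibration is good to about 2 mm. A picture is of the moment at which its call begins. There is no depth.
- close_job(): hands the job in; it is judged then, once.
Trained networks look in the newest picture that a camera, given by its name, has taken for a name from the list of things; names that differ only in an ending like _2 or _b are one class to them, and where a whole thing is asked for, a point or a joint stands for the part that bears it (a point fixed in the world has none). Each returns a list of dicts, best first, with "conf" (0 to 1); they miss things now and then, are a little off and sometimes report something else, mostly with a low value. They report only what shows in the picture. A call takes as long as a camera call.
- trace(label, camera): "mask" (384x512 bool, what is visible of it) and "position" ([column, row] in pixels, amid what is visible of it).
The state is a dict: "time_s": time; "joint_pos": joint angles; "joint_velocities": joint speeds; "tau": joint torques, N m; "position": TCP position; "tcp_rot": TCP orientation; "ft_force": force on the tool from outside, world axes, zero at the start; "wrist_torque": the same for the moment, N m; "finger_gap": finger opening in m; "grasp_force": force on a finger pad.
Only numpy, scipy, OpenCV 4.12 (cv2) and the standard library are available. Lean on these libraries where they do the work, as an engineer would, in place of code of your own. Each camera call takes 0.05 s, during which the arm holds its last target. There are 200 camera calls.

## Task

Swing the red hold-down lever a quarter turn, fully to its open stop, so that it no longer bars the stack. Then take the orange top tray by its upright grip tab and peel it out of the sticky stack: lift the tabbed corner a good 2 cm while the opposite corner still rests on the stack, and only then lift it away, leaving the white tray below in place and the things around undisturbed. Finish while still holding the orange tray in the gripper, level and still, centred over the round white carrier plate and about 10 to 15 cm above it.

Things in the scene. Friction and masses are not known exactly. Their poses are not given: they have to be found in the camera images.
- dock: Aluminium dock fixed to the bench, 130x130 mm, 22 mm high; origin at the centre of its underside, x and y along its sides. It holds three nested formed trays with flanges 120x120x4 mm: a white one fixed in the dock (flange 22 to 26 mm up), the loose lower white tray (26 to 30) and the orange top tray (30 to 34). Lever on an ear at its -x side; posts 42 mm high, 79 mm out, carry the pads.
- hold_down (a joint): Angle of the red quarter-turn lever about its vertical pivot: 0 = closed (short nose, 28 mm from the pivot, 1.5 mm above the top tray's flange; long arm to the dock's -x), 1.57 = open stop (turned clockwise seen from above; long arm to the dock's +y, nose off the trays). Friction about 0.1 N m; it stays where it is left.
- lever_pivot (a point): Pivot of the lever, at dock (-78, 35, 35.5) mm, at the underside of the 6 mm thick, 14 mm wide lever bar; does not move with the lever.
- knob (a point): Centre height of the grip of the lever's upright black knob (round, 16 mm diameter, 30 mm tall, its top 15 mm above this point, the lever bar 15 mm below it), 60 mm from the pivot; moves with the lever.
- top_tray: Orange formed tray with four dark sample discs fixed in it, about 0.1 kg, flange 120x120x4 mm, pan 8 mm deep below it; origin at the centre of the flange's underside, z up, x and y along its sides (as the dock's). Four sprung rubber pads on the dock (one a side, up to 42 mm high) press on its edges and make it stick: 2 to 5 N drag each until lifted past them.
- tab (a point): Point in the upright orange grip tab beyond the top tray's -x-y corner, 100 mm from the tray's centre. The tab is a fin 10 mm thick, 22 mm long and 34 mm tall, its length along the tray's diagonal, so it is gripped across the diagonal; this point is 21 mm above the flange's underside and 13 mm below the top of the tab.
- far_corner (a point): Corner of the top tray's flange diagonally across from the tab, at its underside (tray frame +60, +60, 0 mm).
- lower_tray: White formed tray under the orange one, same shape, turned half round so that its own white tab stands at the other end of the diagonal (+x+y); must stay in place. Origin at the centre of its flange's underside. The same pads hold it.
- carrier: Loose round white five-pocket carrier plate on a hub, 160 mm diameter, 38 mm high, origin at the centre of its underside: the place over which the orange tray is presented.
- hexkey: Black L-shaped hex key, 78x29x5 mm, lying on the bench (bystander).
- petri: Clear petri dish, 55 mm diameter, 12 mm high (bystander).
- marker: White marker pen with a blue cap, 134x12 mm, lying (bystander).

How it is judged:
By the outcome, as a careful person would: the job done as asked, in the order asked, and still so for the second after the job is handed in, while the arm keeps its last pose, push and grip.
It also fails if it takes over 54 s, if anything falls off the work surface, if the arm or the gripper's body presses on something with over 40 N, if the wrist force passes 120 N, or if a joint passes its speed limit or range.

## Working session

There is one attempt and no reset: what is moved stays moved. The work goes in short steps, Python scripts to look and compute and a tool call to move; the robot and the scene stay as the last step left them, time stands still between calls to the robot, and variables do not carry over. Pictures are saved under pics/ and viewed, at most 10 in all, crops included, and the job is handed in when it is done.

Besides the shell and the picture viewer there is one more tool, called after ">>>" by a JSON object that holds its "name" and its "arguments", one argument or row to a line. arm_command: Moves the arm, as the interface text tells. Its arguments: {"type":"object","properties":{"rows":{"type":"array","items":{"type":"array"}}},"required":["rows"]}

```bash
ls; mkdir -p pics
cat > h.py <<'E'
from rig import *
import numpy as np, cv2
from scipy.spatial.transform import Rotation as R
def cam(s):
    f=384/2/np.tan(np.radians(s["vertical_fov"])/2)
    K=np.array([[f,0,s["cx"]],[0,f,s["cy"]],[0,0,1.]]); return K,np.array(s["D"],float),np.array(s["world_to_cam"])
def proj(s,P):
    K,D,T=cam(s); P=np.atleast_2d(P); c=(T[:3,:3]@P.T).T+T[:3,3]
    return cv2.projectPoints(c*[1,-1,-1],np.zeros(3),np.zeros(3),K,D)[0][:,0]
def ray(s,uv):
    K,D,T=cam(s); u=cv2.undistortPoints(np.array([[uv]],float),K,D)[0,0]
    d=T[:3,:3].T@np.array([u[0],-u[1],-1]); return -T[:3,:3].T@T[:3,3], d/np.linalg.norm(d)
def atz(s,uv,z):
    o,d=ray(s,uv); return o+d*(z-o[2])/d[2]
def tri(rs):
    A=np.zeros((3,3));b=np.zeros(3)
    for o,d in rs:
        M=np.eye(3)-np.outer(d,d);A+=M;b+=M@o
    x=np.linalg.solve(A,b); return x,[np.linalg.norm((np.eye(3)-np.outer(d,d))@(x-o)) for o,d in rs]
E
cat > a.py <<'E'
from h import *
np.set_printoptions(precision=4,suppress=True)
S={}
for c in ["scene","side","wrist"]:
    S[c]=snapshot(c); cv2.imwrite(f"pics/{c}0.png",S[c]["color"])
    o,d=ray(S[c],(256,192)); print(c,o,d)
for l in ["dock","hold_down","knob","top_tray","tab","lower_tray","carrier","hexkey","petri","marker"]:
    for c in S:
        r=trace(l,c)
        if r: print(l,c,[(round(q["conf"],2),np.round(q["position"]),int(q["mask"].sum()), atz(S[c],q["position"],0.03)) for q in r[:2]])
print(observe())
cv2.imwrite("pics/both0.png",cv2.resize(np.vstack([np.hstack([S["scene"]["color"],S["side"]["color"]]),]),(800,300)))
E
python3 a.py
```

```text
pics
scene [-0.1815  0.5304  0.6659] [ 0.7064 -0.425  -0.5661]
side [0.361  0.9557 0.5922] [ 0.196  -0.8407 -0.5048]
wrist [0.1519 0.6353 0.3732] [ 0.2475 -0.0761 -0.9659]
dock scene [(0.94, array([262., 210.]), 1686, array([0.5437, 0.0783, 0.03  ]))]
hold_down scene [(0.8, array([287., 206.]), 268, array([0.5258, 0.0196, 0.03  ]))]
hold_down side [(0.54, array([282., 198.]), 217, array([0.5082, 0.0316, 0.03  ]))]
knob scene [(0.68, array([289., 207.]), 290, array([0.5198, 0.0181, 0.03  ])), (0.29, array([181., 288.]), 4464, array([0.4141, 0.3366, 0.03  ]))]
knob side [(0.54, array([281., 196.]), 136, array([0.5118, 0.0217, 0.03  ]))]
top_tray scene [(0.61, array([292., 208.]), 299, array([0.5135, 0.016 , 0.03  ])), (0.6, array([253., 195.]), 1598, array([0.605 , 0.0654, 0.03  ]))]
top_tray side [(0.74, array([239., 201.]), 1175, array([0.6106, 0.0742, 0.03  ]))]
tab scene [(0.81, array([254., 193.]), 1644, array([0.6092, 0.0592, 0.03  ]))]
tab side [(0.66, array([240., 198.]), 1292, array([0.6128, 0.0612, 0.03  ]))]
lower_tray scene [(0.56, array([210., 198.]), 123, array([0.6459, 0
[... 638 characters left out ...]
5, 0.1636, 0.03  ])), (0.64, array([182., 289.]), 4375, array([0.4105, 0.3352, 0.03  ]))]
marker side [(0.69, array([314., 238.]), 131, array([0.4095, 0.184 , 0.03  ]))]
{'time_s': 1.65, 'joint_pos': array([-1.2179,  0.321 , -0.0701,  1.4505,  0.0226,  1.3708, -0.0569]), 'joint_velocities': array([ 0.0005,  0.0008,  0.0005, -0.0002, -0.0001, -0.0019,  0.0005]), 'tau': array([  0.0002, -49.3393,  -0.3813, -31.4562,   0.0133,   0.0016,
         0.    ]), 'position': array([0.2161, 0.6131, 0.2314]), 'tcp_rot': array([0.5296, 3.0965, 0.0002]), 'ft_force': array([-1.1375, -0.4201, -0.302 ]), 'wrist_torque': array([-0.0218, -0.0349,  0.0188]), 'grasp_force': 0.0, 'finger_gap': 0.08538597632987788}
```

Run:
```python
import cv2,numpy as np
a=cv2.imread("pics/scene0.png")[120:330,130:370];b=cv2.imread("pics/side0.png")[120:330,150:390]
cv2.imwrite("pics/c1.png",cv2.resize(np.hstack([a,b]),(800,350),interpolation=cv2.INTER_CUBIC))
```

```text
(no output)
```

View pics/c1.png

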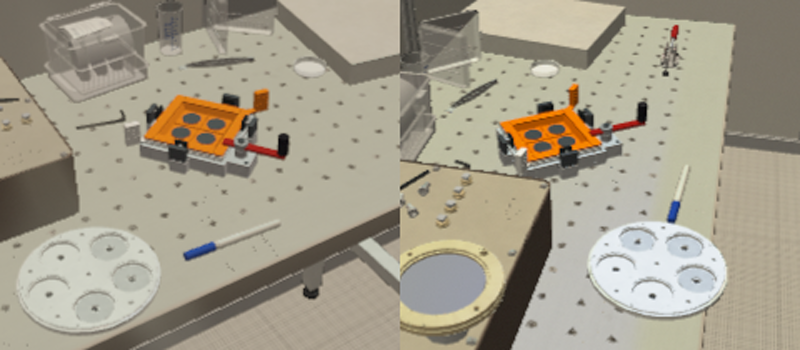

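```bash
cat > b.py <<'E'
from h import *
np.set_printoptions(precision=4,suppress=True)
A=snapshot("scene");B=snapshot("side")
for n,u,v in [("knob",(299.8,207),(295,187)),("tab",(286.6,180),(254,177)),("carrier",(183,287),(304,281))]:
    print(n,*tri([ray(A,u),ray(B,v)]))
Rt=R.from_rotvec(observe()["tcp_rot"]).as_matrix();print(Rt)
W=snapshot("wrist");T=W["world_to_cam"];p=observe()["position"]
c=-T[:3,:3].T@T[:3,3];print("cam in tool",Rt.T@(c-p),"fwd",Rt.T@(-T[2,:3]))
E
python3 b.py
```

```text
knob [0.4772 0.0203 0.058 ] [np.float64(0.0009823532075668492), np.float64(0.0009823532075668973)]
tab [ 0.595  -0.0249  0.0488] [np.float64(0.0007056216546384346), np.float64(0.000705621654638537)]
carrier [0.411  0.3335 0.0335] [np.float64(0.00045921441002218824), np.float64(0.0004592144100220947)]
[[-0.9432  0.3323  0.0001]
 [ 0.3323  0.9432  0.0001]
 [-0.      0.0001 -1.    ]]
cam in tool [ 0.0679 -0.0001 -0.1429] fwd [-0.2684 -0.0003  0.9633]
```

```bash
cat > plan.py <<'E'
from h import *
def down(yaw_y):  # tool z down, tool y at yaw (deg)
    a=np.radians(yaw_y); y=np.array([np.cos(a),np.sin(a),0]); z=np.array([0,0,-1.]); return np.column_stack([np.cross(y,z),y,z])
def path(targets,p0=None,R0=None):
    """targets: (closure,[p],[Rm]) one per row -> prints rows"""
    o=observe(); p=np.array(o["position"]) if p0 is None else p0; M=R.from_rotvec(o["tcp_rot"]).as_matrix() if R0 is None else R0
    rows=[]
    for c,q,N in targets:
        s=np.round(M.T@(q-p)/0.6,4); t=np.round(R.from_matrix(M.T@N).as_rotvec()/0.5,4)
        if np.linalg.norm(s)*600>50 or np.degrees(np.linalg.norm(t)*.5)>8.59: print("TOO FAST",np.linalg.norm(s)*600,np.linalg.norm(t)*.5)
        p=p+M@(s*0.6); M=M@R.from_rotvec(t*.5).as_matrix(); rows.append([c,(s+0.).tolist(),(t+0.).tolist()])
    print(str(rows).replace(" ","").replace("-0.0,","0,").replace("0.0,","0,").replace("0.0]","0]"),len(rows)); return p,M
def line(p0,M0,p1,M1,n,c):
    w=R.from_matrix(M0.T@M1).as_rotvec(); 
    return [(c,p0+(p1-p0)*k/n,M0@R.from_rotvec(w*k/n).as_matrix()) for k in range(1,n+1)]
def cur():
    o=observe(); return np.array(o["position"]),R.from_rotvec(o["tcp_rot"]).as_matrix()
E
python3 - <<'E'
from plan import *
p,M=cur()
path(line(p,M,np.array([.49,.03,.26]),down(126.5),15,0))
E
```

```text
[[0,[-0.0502,-0.051,-0.0032],[0,0,-0.1301]],[0,[-0.0469,-0.0541,-0.0032],[0,0,-0.1301]],[0,[-0.0432,-0.0571,-0.0032],[0,0,-0.1301]],[0,[-0.0394,-0.0598,-0.0031],[0,0.0001,-0.1302]],[0,[-0.0354,-0.0622,-0.0032],[0.0001,0,-0.1301]],[0,[-0.0313,-0.0643,-0.0032],[0,0,-0.1301]],[0,[-0.0271,-0.0663,-0.0032],[0,0,-0.1301]],[0,[-0.0227,-0.0679,-0.0032],[0,0,-0.1301]],[0,[-0.0182,-0.0692,-0.0031],[0,0,-0.1301]],[0,[-0.0137,-0.0702,-0.0032],[0,0,-0.1301]],[0,[-0.0091,-0.071,-0.0032],[0,0,-0.1301]],[0,[-0.0044,-0.0715,-0.0032],[0,0.0001,-0.1302]],[0,[0.0001,-0.0716,-0.0032],[0.0001,0,-0.1301]],[0,[0.0049,-0.0714,-0.0032],[0,0,-0.1301]],[0,[0.0095,-0.0709,-0.0031],[0,0,-0.1301]]] 15
```

>>> {"name": "arm_command", "arguments": {
  "rows": [
    [0,[-0.05,-0.051,-0.003],[0,0,-0.13]],
    [0,[-0.047,-0.054,-0.003],[0,0,-0.13]],
    [0,[-0.043,-0.057,-0.003],[0,0,-0.13]],
    [0,[-0.039,-0.06,-0.003],[0,0,-0.13]],
    [0,[-0.035,-0.062,-0.003],[0,0,-0.13]],
    [0,[-0.031,-0.064,-0.003],[0,0,-0.13]],
    [0,[-0.027,-0.066,-0.003],[0,0,-0.13]],
    [0,[-0.023,-0.068,-0.003],[0,0,-0.13]],
    [0,[-0.018,-0.069,-0.003],[0,0,-0.13]],
    [0,[-0.014,-0.07,-0.003],[0,0,-0.13]],
    [0,[-0.009,-0.071,-0.003],[0,0,-0.13]],
    [0,[-0.004,-0.0715,-0.003],[0,0,-0.13]],
    [0,[0,-0.0715,-0.003],[0,0,-0.13]],
    [0,[0.005,-0.0715,-0.003],[0,0,-0.13]],
    [0,[0.0095,-0.071,-0.003],[0,0,-0.13]],
    [0,[0,0,0],[0,0,0]]
  ]
}}

```text
time_s: 3.4
position: [0.4907, 0.0236, 0.2591]
tcp_rot: [-0.968, 2.987, -0.004]
ft_force: [0.4, 0.5, 0.4]
finger_gap: 0.0853
grasp_force: 0.0
```

```bash
cat > c.py <<'E'
from h import *
import sys
np.set_printoptions(precision=4,suppress=True)
W=snapshot("wrist"); o=observe(); print(o["time_s"],o["position"],o["tcp_rot"],o["joint_pos"])
im=W["color"].copy()
for l in sys.argv[2:]:
    for q in trace(l,"wrist")[:2]: print(l,round(q["conf"],2),np.round(q["position"],1),int(q["mask"].sum()))
np.savez(f"pics/{sys.argv[1]}.npz",**{k:np.array(v) for k,v in W.items()})
# predicted overlay from the rough dock pose
yaw,c=np.radians(36.5),np.array([.610,.074])
def D(x,y,z): return [c[0]+(np.cos(yaw)*x-np.sin(yaw)*y)/1e3,c[1]+(np.sin(yaw)*x+np.cos(yaw)*y)/1e3,z/1e3]
for P in [D(-138,35,71.5),D(-78,35,41.5),D(-70.7,-70.7,64),D(-60,-60,34),D(60,60,34),D(-60,60,34),D(60,-60,34)]:
    u=proj(W,P)[0]; cv2.drawMarker(im,(int(u[0]),int(u[1])),(255,0,255),cv2.MARKER_CROSS,10,1); print(np.round(u))
cv2.imwrite(f"pics/{sys.argv[1]}.png",cv2.resize(im,(768,576)))
E
python3 c.py w1 knob hold_down tab top_tray
```

```text
3.45 [0.4896 0.0274 0.2587] [-0.9725  2.9864 -0.0007] [-0.6251 -0.0545  0.4997  1.8102  0.0269  1.3784  2.0693]
hold_down 0.85 [254.9 187.5] 1124
tab 0.78 [222.6 265.2] 9549
top_tray 0.89 [224.3 263.6] 9477
[257. 159.]
[257. 209.]
[156. 223.]
[173. 223.]
[278. 313.]
[279. 222.]
[181. 314.]
```

View pics/w1.png

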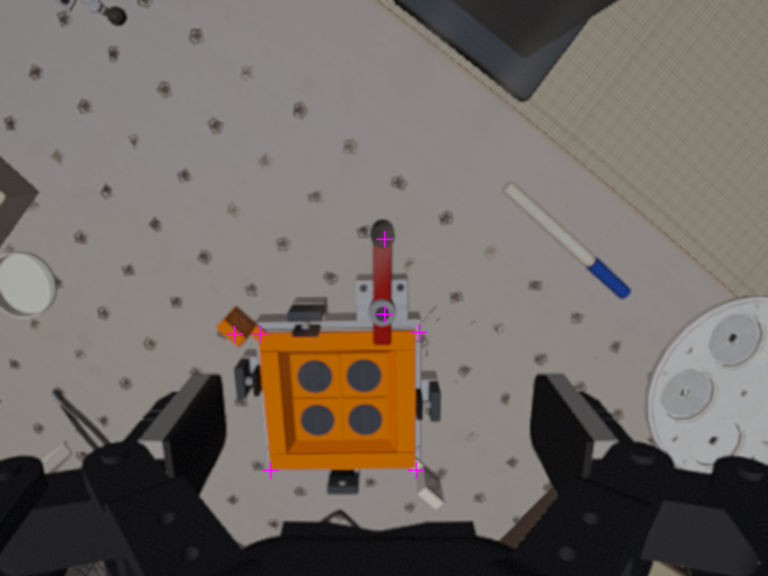

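Run:
```python
from h import *
np.set_printoptions(precision=4,suppress=True)
W=dict(np.load("pics/w1.npz"));im=W["color"]
g=im[135:180,235:275].max(2)<70
n,l,st,ce=cv2.connectedComponentsWithStats(g.astype(np.uint8)); print(st+np.array([235,135,0,0,0]),ce+[235,135])
print("top by z",atz(W,(254.7,152.7),.0715), "base",atz(W,(255.,166.),.0415))
A=snapshot("scene");B=snapshot("side")
def knob(S,c,r=14):
    x,y=c;q=S["color"][y-r:y+r,x-r:x+r].max(2)<60
    n,l,st,ce=cv2.connectedComponentsWithStats(q.astype(np.uint8)); i=1+st[1:,4].argmax(); print(st[i]+[x-r,y-r,0,0,0]); return st[i]+[x-r,y-r,0,0,0]
a=knob(A,(300,207));b=knob(B,(295,187))
ca=(a[0]+a[2]/2-.5,a[1]+a[3]/2-.5);cb=(b[0]+b[2]/2-.5,b[1]+b[3]/2-.5)
print(tri([ray(A,ca),ray(B,cb)]))
for S,n in((A,"A"),(B,"B")):
    print(n,proj(S,[[.478,.020,.0565],[.478,.020,.0715],[.478,.020,.0415]]).round(1))
print("W",proj(W,[[.478,.020,.0565],[.478,.020,.0715],[.478,.020,.0415]]).round(1))
cv2.imwrite("pics/k.png",cv2.resize(np.hstack([im[130:230,215:295],A["color"][160:260,240:320],B["color"][145:245,235:315]]),None,fx=3,fy=3,interpolation=cv2.INTER_CUBIC))
```

```text
[[ 235  135   40   45 1644]
 [ 247  147   14   17  152]
 [ 242  152    2    2    4]] [[254.6575 157.2725]
 [253.1118 154.1711]
 [242.5    152.5   ]]
top by z [0.4744 0.0145 0.0715] base [0.4892 0.0259 0.0415]
[297 200   6  14  73]
[293 182   5  12  56]
(array([0.4774, 0.0211, 0.0582]), [np.float64(0.00012796112444245005), np.float64(0.00012796112444257956)])
A [[299.7 206.9]
 [300.1 201.4]
 [299.4 212.3]]
B [[294.8 187.8]
 [295.1 182.6]
 [294.5 192.9]]
W [[256.9 156.6]
 [257.1 159. ]
 [256.7 154.3]]
```

View pics/k.png

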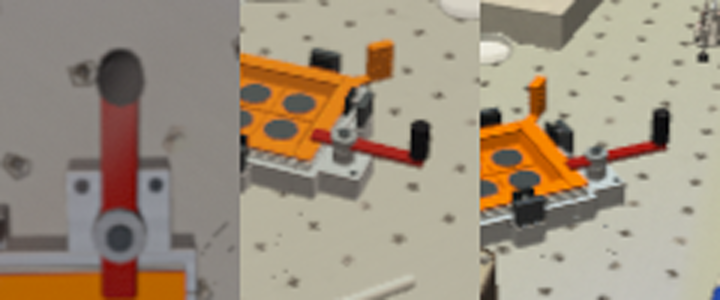

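Run:
```python
from plan import *
p,M=cur(); print(p)
path(line(p,M,np.array([.4775,.019,.045]),down(126.5),6,0.3))
```

```text
[0.48844692 0.03199249 0.25824776]
[[0.3,[0.0046,-0.0011,0.0592],[0.0001,0,0.0006]],[0.3,[0.0046,-0.0011,0.0593],[0.0001,0,0.0005]],[0.3,[0.0046,-0.0011,0.0592],[0.0001,0.0001,0.0006]],[0.3,[0.0046,-0.0011,0.0592],[0.0001,0,0.0006]],[0.3,[0.0046,-0.0011,0.0593],[0.0001,0,0.0006]],[0.3,[0.0046,-0.0011,0.0592],[0.0001,0,0.0005]]] 6
```

>>> {"name": "arm_command", "arguments": {
  "rows": [
    [0.3,[0.0046,-0.0011,0.059],[0,0,0]],
    [0.3,[0.0046,-0.0011,0.059],[0,0,0]],
    [0.3,[0.0046,-0.0011,0.059],[0,0,0]],
    [0.3,[0.0046,-0.0011,0.059],[0,0,0]],
    [0.3,[0.0046,-0.0011,0.05],[0,0,0]],
    [0.3,[0.0046,-0.0011,0.04],[0,0,0]],
    [0.3,[0,0,0],[0,0,0]],
    [0.3,[0,0,0],[0,0,0]],
    [0.3,[0,0,0],[0,0,0]],
    [0.3,[0,0,0],[0,0,0]]
  ]
}}

```text
time_s: 4.75
position: [0.4792, 0.0181, 0.0643]
tcp_rot: [-0.983, 2.981, 0.0]
ft_force: [0.5, 0.2, 0.3]
finger_gap: 0.06
grasp_force: 0.0
```

Run:
```python
from plan import *
np.set_printoptions(precision=4,suppress=True)
p,M=cur(); print(p, observe()["ft_force"],observe()["finger_gap"])
A=snapshot("scene");B=snapshot("side")
cv2.imwrite("pics/k2.png",cv2.resize(np.hstack([A["color"][140:260,240:340],B["color"][125:245,235:335]]),None,fx=3.5,fy=3.5,interpolation=cv2.INTER_CUBIC))
path(line(p,M,np.array([.4775,.019,.045]),down(126.5),3,0.3))
```

```text
[0.4792 0.0181 0.0643] [0.5011 0.2298 0.2509] 0.060000865916076576
[[0.3,[-0.0003,0.0009,0.01],[0,0.0005,-0.0008]],[0.3,[0.0005,0.001,0.0107],[-0.0006,0.002,-0.0001]],[0.3,[0.0004,0.0009,0.0107],[-0.0007,0.0019,-0.0002]]] 3
```

View pics/k2.png

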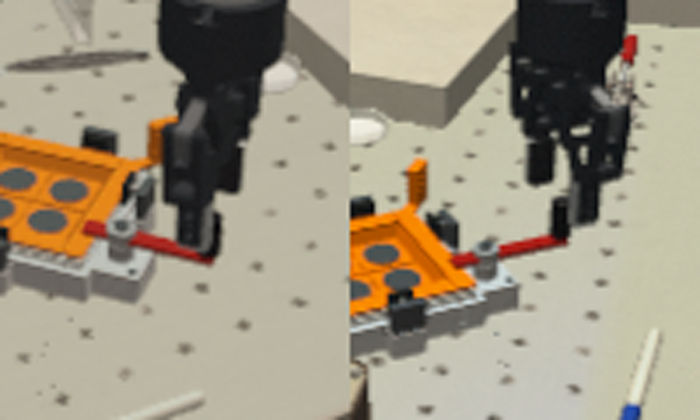

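>>> {"name": "arm_command", "arguments": {
  "rows": [
    [0.3,[0.0003,0.001,0.012],[0,0,0]],
    [0.3,[0.0003,0.001,0.012],[0,0,0]],
    [0.3,[0,0,0.009],[0,0,0]],
    [0.6,[0,0,0],[0,0,0]],
    [1,[0,0,0],[0,0,0]],
    [1,[0,0,0],[0,0,0]],
    [1,[0,0,0],[0,0,0]],
    [1,[0,0,0],[0,0,0]],
    [1,[0,0,0],[0,0,0]]
  ]
}}

```text
time_s: 5.75
position: [0.4771, 0.018, 0.0432]
tcp_rot: [-0.982, 2.984, -0.0]
ft_force: [-0.3, -0.5, 1.7]
finger_gap: 0.0143
grasp_force: 58.5
```

Run:
```python
from plan import *
np.set_printoptions(precision=4,suppress=True)
p,M=cur(); o=observe();print(p, o["ft_force"],o["wrist_torque"],o["finger_gap"],o["grasp_force"])
print("yaw y",np.degrees(np.arctan2(M[1,1],M[0,1])))
a=np.radians(36.5)
for piv in [np.array([.5263,.0557]), p[:2]+.06*np.array([np.cos(a),np.sin(a)])]:
    r=p[:2]-piv; print(piv,np.linalg.norm(r),np.degrees(np.arctan2(*r[::-1])))
piv=np.array([.5263,.0557])
r=p[:2]-piv; T=[];n=15
for k in range(1,n+1):
    Q=R.from_euler('z',-np.radians(93)*k/n).as_matrix()
    T.append((1,np.r_[piv+Q[:2,:2]@r,p[2]],Q@M))
path(T)
```

```text
[0.4771 0.018  0.0432] [-0.2579 -0.463   1.6697] [-0.2166  0.1362 -0.0517] 0.014345238309003375 58.46514701843262
yaw y 126.43770149192895
[0.5263 0.0557] 0.06201419334871641 -142.56943720812757
[0.5253 0.0537] 0.059999999999999956 -143.49999999999997
[[1,[-0.0004,0.0112,0],[0.0001,0.0001,0.2164]],[1,[-0.0004,0.0111,0],[0,0,0.2164]],[1,[-0.0004,0.0112,0],[0.0001,0.0001,0.2165]],[1,[-0.0004,0.0112,0],[0.0001,0.0001,0.2164]],[1,[-0.0005,0.0112,0],[0.0001,0,0.2164]],[1,[-0.0004,0.0111,0],[0.0001,0.0001,0.2164]],[1,[-0.0004,0.0112,0],[0,0.0001,0.2164]],[1,[-0.0004,0.0112,0],[0.0001,0,0.2165]],[1,[-0.0004,0.0111,0],[0.0001,0.0001,0.2164]],[1,[-0.0004,0.0112,0],[0.0001,0.0001,0.2164]],[1,[-0.0004,0.0112,0],[0,0,0.2164]],[1,[-0.0004,0.0112,0],[0.0001,0.0001,0.2164]],[1,[-0.0004,0.0111,0],[0.0001,0.0001,0.2165]],[1,[-0.0005,0.0112,0],[0.0001,0,0.2164]],[1,[-0.0004,0.0112,0],[0,0.0001,0.2164]]] 15
```

>>> {"name": "arm_command", "arguments": {
  "rows": [
    [1,[-0.0005,0.0109,0],[0,0,0.2164]],
    [1,[-0.0005,0.0109,0],[0,0,0.2164]],
    [1,[-0.0005,0.0109,0],[0,0,0.2164]],
    [1,[-0.0005,0.0109,0],[0,0,0.2164]],
    [1,[-0.0005,0.0109,0],[0,0,0.2164]],
    [1,[-0.0005,0.0109,0],[0,0,0.2164]],
    [1,[-0.0005,0.0109,0],[0,0,0.2164]],
    [1,[-0.0005,0.0109,0],[0,0,0.2164]],
    [1,[-0.0005,0.0109,0],[0,0,0.2164]],
    [1,[-0.0005,0.0109,0],[0,0,0.2164]],
    [1,[-0.0005,0.0109,0],[0,0,0.2164]],
    [1,[-0.0005,0.0109,0],[0,0,0.2164]],
    [1,[0,0,0],[0,0,0]],
    [1,[0,0,0],[0,0,0]]
  ]
}}

```text
time_s: 7.15
position: [0.4802, 0.0907, 0.0433]
tcp_rot: [1.019, 2.965, 0.002]
ft_force: [7.3, -2.3, -6.1]
finger_gap: 0.0142
grasp_force: 58.7
```

```bash
cat > st.py <<'E'
from plan import *
np.set_printoptions(precision=4,suppress=True)
p,M=cur(); o=observe();print(p, o["ft_force"],o["wrist_torque"],o["finger_gap"],o["grasp_force"],o["time_s"])
print("yaw y",np.degrees(np.arctan2(M[1,1],M[0,1])),o["joint_pos"])
r=p[:2]-np.array([.526,.055]); print(np.linalg.norm(r),np.degrees(np.arctan2(*r[::-1])))
E
python3 st.py
```

```text
[0.4802 0.0907 0.0433] [ 7.3128 -2.2698 -6.0936] [-0.465  -1.3917  0.0713] 0.014230097549647816 58.70760977268219 7.15
yaw y 52.05246756129992 [-0.7856  0.176   0.5857  2.0707 -0.1189  0.9211  0.773 ]
0.05807074561980383 142.0219022066976
```

>>> {"name": "arm_command", "arguments": {
  "rows": [
    [1,[-0.0015,0.0109,0],[0,0,0.2164]],
    [1,[-0.001,0.0109,0],[0,0,0.2164]],
    [1,[-0.0005,0.0109,0],[0,0,0.2164]],
    [1,[0,0.006,0],[0,0,0.1]],
    [1,[0,0,0],[0,0,0]],
    [1,[0,0,0],[0,0,0]],
    [1,[0,0,0],[0,0,0]]
  ]
}}

```text
time_s: 7.85
position: [0.4913, 0.0999, 0.0427]
tcp_rot: [-1.558, -2.722, 0.018]
ft_force: [-13.2, -14.2, 18.0]
finger_gap: 0.0139
grasp_force: 62.0
```

```bash
python3 st.py
```

```text
[0.4913 0.0999 0.0427] [-13.2225 -14.1863  18.014 ] [-3.0863  2.5011 -0.1026] 0.013862267604978808 61.960152983665466 7.85
yaw y 30.410920723130275 [-0.8245  0.2247  0.625   2.0287 -0.1552  0.9466  0.4119]
0.05674929132488696 127.68069307868073
```

>>> {"name": "arm_command", "arguments": {
  "rows": [
    [0.6,[0,-0.003,0],[0,0,0]],
    [0.3,[0,0,0],[0,0,0]],
    [0.3,[0,0,0],[0,0,0]],
    [0.3,[0,0,-0.03],[0,0,0]],
    [0.3,[0,0,-0.06],[0,0,0]],
    [0.3,[0,0,-0.08],[0,0,0]],
    [0.3,[0,0,-0.08],[0,0,0]],
    [0.3,[0,0,0],[0,0,0]]
  ]
}}

```text
time_s: 8.65
position: [0.498, 0.1071, 0.1998]
tcp_rot: [1.552, 2.723, 0.017]
ft_force: [-0.3, -0.0, 0.3]
finger_gap: 0.0601
grasp_force: 0.0
```

Run:
```python
from plan import *
p,M=cur(); print(p)
path(line(p,M,np.array([.595,.0,.20]),down(-8.5),8,0.3))
```

```text
[0.49800183 0.10710366 0.19977014]
[[0.3,[-0.0295,0.006,0.0001],[0.0032,-0.0009,0.1708]],[0.3,[-0.0289,0.0085,0],[0.0032,-0.001,0.1708]],[0.3,[-0.028,0.0109,0.0001],[0.0033,-0.0009,0.1708]],[0.3,[-0.027,0.0133,0],[0.0032,-0.001,0.1709]],[0.3,[-0.0258,0.0156,0],[0.0032,-0.0009,0.1708]],[0.3,[-0.0244,0.0177,0.0001],[0.0032,-0.0009,0.1708]],[0.3,[-0.0227,0.0197,0],[0.0033,-0.001,0.1708]],[0.3,[-0.021,0.0216,-0.0001],[0.0032,-0.0009,0.1708]]] 8
```

>>> {"name": "arm_command", "arguments": {
  "rows": [
    [0.3,[-0.0295,0.006,-0.01],[0,0,0.171]],
    [0.3,[-0.029,0.0085,-0.01],[0,0,0.171]],
    [0.3,[-0.028,0.011,-0.01],[0,0,0.171]],
    [0.3,[-0.027,0.0133,0],[0,0,0.171]],
    [0.3,[-0.026,0.0156,0],[0,0,0.171]],
    [0.3,[-0.0245,0.0177,0],[0,0,0.171]],
    [0.3,[-0.0227,0.0197,0],[0,0,0.171]],
    [0.3,[-0.021,0.0216,0],[0,0,0.171]],
    [0.3,[0,0,0],[0,0,0]],
    [0.3,[0,0,0],[0,0,0]],
    [0.3,[0,0,0],[0,0,0]]
  ]
}}

```text
time_s: 9.75
position: [0.5901, -0.0006, 0.2106]
tcp_rot: [-2.378, -2.051, -0.0]
ft_force: [-0.8, 0.2, 0.1]
finger_gap: 0.0598
grasp_force: 0.0
```

```bash
python3 st.py; python3 c.py w2 knob hold_down tab top_tray
python3 - <<'E'
from h import *
W=dict(np.load("pics/w2.npz"));A=snapshot("scene")
a=cv2.resize(W["color"],(512,384));b=cv2.resize(A["color"][150:270,200:320],(288,288),interpolation=cv2.INTER_CUBIC)
c=np.zeros((384,800,3),np.uint8);c[:,:512]=a;c[:288,512:]=b;cv2.imwrite("pics/w2b.png",c)
E
```

```text
[ 0.5901 -0.0006  0.2106] [-0.7958  0.1782  0.1309] [ 0.0237 -0.0186 -0.0195] 0.059841162086633794 0.0 9.75
yaw y -8.429540570968852 [-0.7149  0.2535  0.794   1.6593 -0.1872  1.3079 -0.035 ]
0.084916333010966 -40.94418738644675
9.8 [ 0.5902 -0.0007  0.2107] [-2.3781 -2.0513 -0.0005] [-0.7149  0.2533  0.7941  1.6592 -0.1871  1.3078 -0.0351]
knob 0.79 [151.6 107.8] 2139
hold_down 0.59 [153.8 107. ] 1950
hold_down 0.48 [261.6  93.4] 18515
tab 0.8 [263.1  91.9] 18851
tab 0.59 [190.1 114.7] 6081
top_tray 0.9 [265.   91.5] 18723
[117. 178.]
[172. 125.]
[261. 207.]
[261. 182.]
[262. -13.]
[167.  90.]
[356.  90.]
```

View pics/w2b.png

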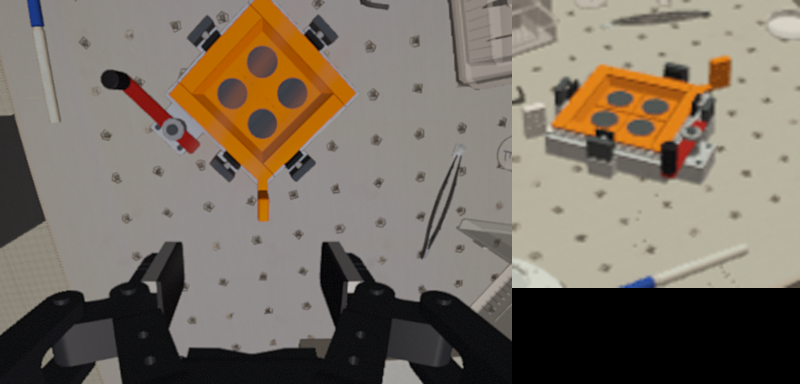

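Run:
```python
from plan import *
p,M=cur(); print(p)
m=np.array([.596,-.026,.10])
p1,M1=path(line(p,M,m,down(-8.5),5,0.3))
path(line(p1,M1,np.array([.596,-.026,.032]),down(-8.5),4,0.3),p1,M1)
```

```text
[ 0.59046851 -0.00157707  0.21104492]
[[0.3,[-0.0078,0.003,0.037],[0,-0.0002,-0.0003]],[0.3,[-0.0078,0.0031,0.037],[0.0001,-0.0002,-0.0002]],[0.3,[-0.0078,0.003,0.037],[0,-0.0003,-0.0003]],[0.3,[-0.0078,0.003,0.037],[0.0001,-0.0002,-0.0003]],[0.3,[-0.0078,0.003,0.0371],[0,-0.0002,-0.0002]]] 5
[[0.3,[0,0,0.0283],[0,0,0]],[0.3,[0,0,0.0283],[0,0,0]],[0.3,[0,0,0.0284],[0,0,0]],[0.3,[0,0,0.0283],[0,0,0]]] 4
```

>>> {"name": "arm_command", "arguments": {
  "rows": [
    [0.3,[-0.0078,0.003,0.037],[0,0,0]],
    [0.3,[-0.0078,0.003,0.037],[0,0,0]],
    [0.3,[-0.0078,0.003,0.037],[0,0,0]],
    [0.3,[-0.0078,0.003,0.037],[0,0,0]],
    [0.3,[-0.0078,0.003,0.037],[0,0,0]],
    [0.3,[0,0,0.0283],[0,0,0]],
    [0.3,[0,0,0.0283],[0,0,0]],
    [0.3,[0,0,0.0283],[0,0,0]],
    [0.3,[0,0,0.0283],[0,0,0]],
    [0.3,[0,0,0],[0,0,0]],
    [0.3,[0,0,0],[0,0,0]],
    [0.3,[0,0,0],[0,0,0]],
    [0.3,[0,0,0],[0,0,0]]
  ]
}}

```text
time_s: 11.35
position: [0.5968, -0.0266, 0.033]
tcp_rot: [2.381, 2.048, 0.002]
ft_force: [-0.3, -0.7, 0.7]
finger_gap: 0.06
grasp_force: 0.0
```

```bash
python3 st.py
python3 - <<'E'
from h import *
W=snapshot("wrist");A=snapshot("scene");B=snapshot("side")
a=W["color"][40:384];b=cv2.resize(A["color"][140:240,240:340],(280,280),interpolation=cv2.INTER_CUBIC);d=cv2.resize(B["color"][130:230,190:290],(280,280),interpolation=cv2.INTER_CUBIC)
c=np.zeros((560,800,3),np.uint8);c[:344,:512]=a;c[:280,512:792]=b;c[280:,512:792]=d;cv2.imwrite("pics/w3.png",c)
E
```

```text
[ 0.5968 -0.0266  0.033 ] [-0.3306 -0.7007  0.7409] [-0.0015 -0.024   0.0457] 0.060033542219130306 0.0 11.35
yaw y -8.591654049748067 [-0.5886  0.4639  0.7231  1.8153 -0.361   0.9963  0.1314]
0.10802425560958238 -49.04042754606244
```

View pics/w3.png

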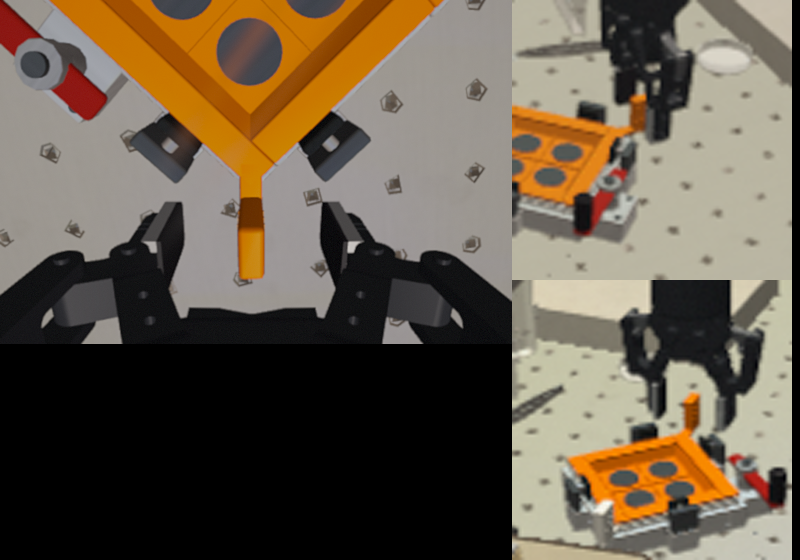

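>>> {"name": "arm_command", "arguments": {
  "rows": [
    [0.6,[0,0,0],[0,0,0]],
    [1,[0,0,0],[0,0,0]],
    [1,[0,0,0],[0,0,0]],
    [1,[0,0,0],[0,0,0]],
    [1,[0,0,0],[0,0,0]],
    [1,[0,0,0],[0,0,0]],
    [1,[0,0,0],[0,0,0]]
  ]
}}

```text
time_s: 12.2
position: [0.5962, -0.0265, 0.0321]
tcp_rot: [2.381, 2.049, 0.0]
ft_force: [0.9, 1.4, 2.3]
finger_gap: 0.0091
grasp_force: 59.4
```

```bash
python3 st.py
python3 - <<'E'
from plan import *
p,M=cur(); d=-M[:,0].copy(); d=M[:,0].copy(); d[2]=0; d/=np.linalg.norm(d); print(d)
F=p+d*.1858; F[2]=.030; print(F)
a=np.cross(-d,[0,0,1.]); T=[];n=20
for k in range(1,n+1):
    Q=R.from_rotvec(a*np.radians(12)*k/n).as_matrix(); T.append((1,F+Q@(p-F),Q@M))
print(path(T)[0])
E
```

```text
[ 0.5962 -0.0265  0.0321] [0.8994 1.3861 2.2659] [ 0.0177 -0.0236  0.2577] 0.009147365252009824 59.35871724956087 12.2
yaw y -8.573209266238084 [-0.5884  0.4649  0.7225  1.816  -0.361   0.9962  0.1316]
0.10757911240400564 -49.29074939506787
[0.14907299 0.98882619 0.        ]
[0.6238631  0.15717582 0.03      ]
[[1,[0.0001,0,-0.0032],[0,-0.0209,0]],[1,[0,0,-0.0033],[0,-0.021,0]],[1,[0.0001,0,-0.0032],[0,-0.0209,0]],[1,[0,0,-0.0033],[0,-0.021,0]],[1,[0.0001,0,-0.0032],[0,-0.0209,0]],[1,[0,0,-0.0033],[0,-0.021,0]],[1,[0.0001,0,-0.0032],[0,-0.0209,0]],[1,[0,0,-0.0032],[0,-0.021,0]],[1,[0.0001,0,-0.0033],[0,-0.0209,-0.0001]],[1,[0,0,-0.0032],[0,-0.0209,0]],[1,[0.0001,0,-0.0033],[0,-0.021,0]],[1,[0.0001,0,-0.0032],[0,-0.0209,0]],[1,[0,0,-0.0033],[0,-0.021,0]],[1,[0.0001,0,-0.0032],[0,-0.0209,0]],[1,[0,0,-0.0032],[0,-0.021,0]],[1,[0.0001,0,-0.0033],[0,-0.0209,0]],[1,[0,0,-0.0032],[0,-0.0209,0]],[1,[0.0001,0,-0.0033],[0,-0.021,0]],[1,[0,0,-0.0032],[0,-0.0209,0]],[1,[0.0001,0,-0.0033],[0,-0.021,0]]] 20
[ 0.59682762 -0.02207913  0.07074621]
```

>>> {"name": "arm_command", "arguments": {
  "rows": [
    [1,[0,0,-0.0032],[0,-0.021,0]],
    [1,[0,0,-0.0032],[0,-0.0212,0]],
    [1,[0,0,-0.0032],[0,-0.0212,0]],
    [1,[0,0,-0.0032],[0,-0.0212,0]],
    [1,[0.0001,0,-0.0032],[0,-0.0212,0]],
    [1,[0,0,-0.0032],[0,-0.0212,0]],
    [1,[0.0001,0,-0.0032],[0,-0.0212,0]],
    [1,[0,0,-0.0032],[0,-0.0212,0]],
    [1,[0.0001,0,-0.0032],[0,-0.0212,0]],
    [1,[0,0,-0.0032],[0,-0.0212,0]],
    [1,[0.0001,0,-0.0032],[0,-0.0212,0]],
    [1,[0,0,-0.0032],[0,-0.0212,0]],
    [1,[0.0001,0,-0.0032],[0,-0.0212,0]],
    [1,[0,0,-0.0032],[0,-0.0212,0]],
    [1,[0.0001,0,-0.0032],[0,-0.0212,0]],
    [1,[0,0,-0.0032],[0,-0.0212,0]],
    [1,[0.0001,0,-0.0032],[0,-0.0212,0]],
    [1,[0,0,0],[0,0,0]],
    [1,[0,0,0],[0,0,0]],
    [1,[0,0,0],[0,0,0]]
  ]
}}

```text
time_s: 14.2
position: [0.5962, -0.0242, 0.0646]
tcp_rot: [2.287, 1.967, -0.208]
ft_force: [-1.9, -5.5, -1.2]
finger_gap: 0.0092
grasp_force: 59.0
```

```bash
python3 st.py
python3 - <<'E'
from h import *
W=snapshot("wrist");A=snapshot("scene");B=snapshot("side")
a=W["color"][0:280];b=cv2.resize(A["color"][140:240,200:300],(400,400),interpolation=cv2.INTER_CUBIC)[:300];d=cv2.resize(B["color"][130:230,190:290],(400,400),interpolation=cv2.INTER_CUBIC)[100:]
c=np.zeros((580,800,3),np.uint8);c[:280,:512]=a;c[280:,:400]=b;c[280:,400:]=d;cv2.imwrite("pics/w4.png",c)
E
```

```text
[ 0.5962 -0.0242  0.0646] [-1.9062 -5.4889 -1.2064] [-0.7552  0.4127  0.0737] 0.00921319724554736 58.95176938546683 14.2
yaw y -8.621931525352972 [-0.7523  0.4734  0.8034  1.773  -0.1778  1.0627 -0.0633]
0.10583015062997014 -48.4205950466533
```

View pics/w4.png

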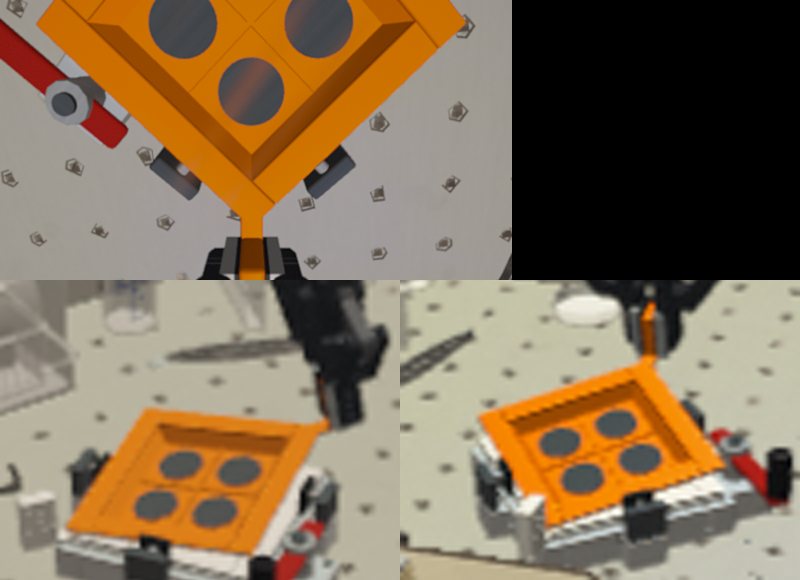

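Run:
```python
from plan import *
p,M=cur()
path(line(p,M,p+[0,0,.024],M,10,1)[:2]);path(line(p,M,p+[0,0,.02],M,1,1)[:1])
```

```text
[[1,[-0.0007,0,-0.0039],[0,0,0]],[1,[-0.0007,0,-0.004],[0,0,0]]] 2
[[1,[-0.006,0,-0.0328],[0,0,0]]] 1
```

>>> {"name": "arm_command", "arguments": {
  "rows": [
    [1,[-0.0007,0,-0.004],[0,0,0]],
    [1,[-0.0007,0,-0.004],[0,0,0]],
    [1,[-0.0007,0,-0.004],[0,0,0]],
    [1,[-0.0007,0,-0.004],[0,0,0]],
    [1,[-0.0007,0,-0.004],[0,0,0]],
    [1,[-0.0007,0,-0.004],[0,0,0]],
    [1,[-0.0007,0,-0.004],[0,0,0]],
    [1,[-0.0007,0,-0.004],[0,0,0]],
    [1,[-0.0007,0,-0.004],[0,0,0]],
    [1,[-0.0007,0,-0.004],[0,0,0]],
    [1,[-0.0007,0,-0.004],[0,0,0]],
    [1,[-0.0007,0,-0.004],[0,0,0]],
    [1,[0,0,0],[0,0,0]],
    [1,[0,0,0],[0,0,0]]
  ]
}}

```text
time_s: 15.75
position: [0.5965, -0.0232, 0.0937]
tcp_rot: [2.287, 1.968, -0.206]
ft_force: [0.2, -0.9, -1.5]
finger_gap: 0.0092
grasp_force: 59.1
```

```bash
python3 st.py
python3 - <<'E'
from h import *
W=snapshot("wrist");A=snapshot("scene");B=snapshot("side")
a=W["color"][0:280];b=cv2.resize(A["color"][140:240,200:300],(400,400),interpolation=cv2.INTER_CUBIC)[:300];d=cv2.resize(B["color"][130:230,190:290],(400,400),interpolation=cv2.INTER_CUBIC)[100:]
c=np.zeros((580,800,3),np.uint8);c[:280,:512]=a;c[280:,:400]=b;c[280:,400:]=d;cv2.imwrite("pics/w5.png",c)
E
```

```text
[ 0.5965 -0.0232  0.0937] [ 0.1537 -0.9348 -1.4992] [0.1488 0.0068 0.0615] 0.00917996130582623 59.07342553138733 15.75
yaw y -8.597670385880388 [-0.7693  0.4374  0.8212  1.7505 -0.1529  1.1138 -0.0737]
0.10531467737730131 -47.95955360017967
```

View pics/w5.png

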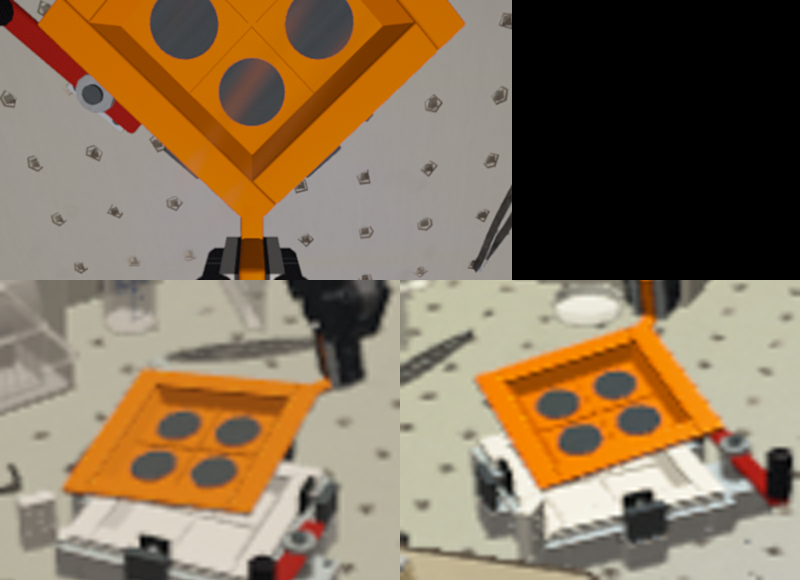

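Run:
```python
from h import *
from scipy.optimize import least_squares
np.set_printoptions(precision=4,suppress=True)
for c in ["scene","side"]:
    S=snapshot(c)
    q=[q for q in trace("carrier",c) if q["mask"].sum()>2500][0]
    m=cv2.morphologyEx(q["mask"].astype(np.uint8),cv2.MORPH_OPEN,np.ones((3,3)))
    ct=max(cv2.findContours(m,0,1)[0],key=cv2.contourArea); h=cv2.convexHull(ct)[:,0]
    for z in (.030,.038):
        P=np.array([atz(S,u,z)[:2] for u in h])
        f=least_squares(lambda v:np.hypot(*(P-v[:2]).T)-v[2],[.41,.33,.08],loss="soft_l1",f_scale=.001); print(c,z,f.x,np.sqrt(np.mean(f.fun**2)))
    if c=="scene":
        b=atz(S,(177,246),0);print("box corner base",b)
        for z in (.05,.1,.15,.2): print(z,proj(S,[b[0],b[1],z])[0])
    else:
        print("box top pt", [atz(S,(240,228),z) for z in (.05,.1,.15)])
```

```text
scene 0.03 [0.4148 0.3318 0.0819] 0.0011256006615448994
scene 0.038 [0.4073 0.3343 0.0808] 0.0011112871996890599
box corner base [0.5609 0.2855 0.    ]
0.05 [174.6765 228.1252]
0.1 [172.2188 209.1977]
0.15 [169.615  189.1236]
0.2 [166.852  167.7977]
side 0.03 [0.4121 0.3249 0.083 ] 0.0015371916104902393
side 0.038 [0.4114 0.3339 0.0818] 0.0015151576309807757
box top pt [array([0.5699, 0.2142, 0.05  ]), array([0.5506, 0.2826, 0.1   ]), array([0.5314, 0.351 , 0.15  ])]
```

Run:
```python
from plan import *
p,M=cur(); print(p)
q=np.array([.5965,-.023,.185]); p1,M1=path(line(p,M,q,M,6,1))
p2,M2=path(line(p1,M1,np.array([.395,.234,.167]),down(-8.57),20,1),p1,M1); print(p2)
```

```text
[ 0.5964698  -0.02320543  0.09359433]
[[1,[-0.0045,0,-0.025],[0,0,0]],[1,[-0.0045,0,-0.025],[0,0,0]],[1,[-0.0045,0,-0.025],[0,0,0]],[1,[-0.0045,0,-0.025],[0,0,0]],[1,[-0.0045,0,-0.025],[0,0,0]],[1,[-0.0045,0,-0.0249],[0,0,0]]] 6
[[1,[0.0186,-0.0198,-0.0019],[0,0.018,0]],[1,[0.0187,-0.0198,-0.0017],[0,0.018,-0.0001]],[1,[0.0187,-0.0198,-0.0015],[0,0.018,0]],[1,[0.0186,-0.0198,-0.0014],[0,0.018,-0.0001]],[1,[0.0187,-0.0198,-0.0012],[-0.0001,0.0181,0]],[1,[0.0187,-0.0198,-0.001],[0,0.018,-0.0001]],[1,[0.0187,-0.0198,-0.0009],[0,0.018,0]],[1,[0.0188,-0.0198,-0.0006],[0,0.018,0]],[1,[0.0187,-0.0198,-0.0006],[0,0.018,-0.0001]],[1,[0.0187,-0.0198,-0.0003],[0,0.018,0]],[1,[0.0188,-0.0198,-0.0002],[0,0.018,-0.0001]],[1,[0.0187,-0.0198,0],[0,0.018,0]],[1,[0.0187,-0.0198,0.0001],[-0.0001,0.0181,-0.0001]],[1,[0.0188,-0.0198,0.0003],[0,0.018,0]],[1,[0.0187,-0.0198,0.0005],[0,0.018,0]],[1,[0.0187,-0.0198,0.0007],[0,0.018,-0.0001]],[1,[0.0187,-0.0198,0.0008],[0,0.018,0]],[1,[0.0187,-0.0198,0.001],[0,0.018,-0.0001]],[1,[0.0187,-0.0198,0.0012],[0,0.018,0]],[1,[0.0187,-0.0198,0.0013],[0,0.018,0]]] 20
[0.3950026  0.23398218 0.16700046]
```

>>> {"name": "arm_command", "arguments": {
  "rows": [
    [1,[-0.0015,0,-0.01],[0,0,0]],
    [1,[-0.003,0,-0.02],[0,0,0]],
    [1,[-0.0045,0,-0.025],[0,0,0]],
    [1,[-0.0045,0,-0.025],[0,0,0]],
    [1,[-0.0045,0,-0.025],[0,0,0]],
    [1,[-0.0045,0,-0.025],[0,0,0]],
    [1,[-0.003,0,-0.015],[0,0,0]],
    [1,[-0.001,0,-0.005],[0,0,0]],
    [1,[0,0,0],[0,0,0]]
  ]
}}

```text
time_s: 17.0
position: [0.5967, -0.0227, 0.1854]
tcp_rot: [2.287, 1.968, -0.206]
ft_force: [-0.3, 0.1, -1.4]
finger_gap: 0.009
grasp_force: 59.1
```

>>> {"name": "arm_command", "arguments": {
  "rows": [
    [1,[0.0186,-0.0198,-0.0018],[0,0.018,0]],
    [1,[0.0187,-0.0198,-0.0017],[0,0.018,0]],
    [1,[0.0187,-0.0198,-0.0015],[0,0.018,0]],
    [1,[0.0187,-0.0198,-0.0014],[0,0.018,0]],
    [1,[0.0187,-0.0198,-0.0012],[0,0.018,0]],
    [1,[0.0187,-0.0198,-0.001],[0,0.018,0]],
    [1,[0.0187,-0.0198,-0.0009],[0,0.018,0]],
    [1,[0.0187,-0.0198,-0.0006],[0,0.018,0]],
    [1,[0.0187,-0.0198,-0.0006],[0,0.018,0]],
    [1,[0.0187,-0.0198,-0.0003],[0,0.018,0]],
    [1,[0.0187,-0.0198,-0.0002],[0,0.018,0]],
    [1,[0.0187,-0.0198,0],[0,0.018,0]],
    [1,[0.0187,-0.0198,0.0001],[0,0.018,0]],
    [1,[0.0187,-0.0198,0.0003],[0,0.018,0]],
    [1,[0.0187,-0.0198,0.0005],[0,0.018,0]],
    [1,[0.0187,-0.0198,0.0007],[0,0.018,0]],
    [1,[0.0187,-0.0198,0.0008],[0,0.018,0]],
    [1,[0.0187,-0.0198,0.001],[0,0.018,0]],
    [1,[0.012,-0.012,0.0012],[0,0.018,0]],
    [1,[0.006,-0.006,0.0013],[0,0.018,0]]
  ]
}}

```text
time_s: 19.0
position: [0.4051, 0.2215, 0.1667]
tcp_rot: [-2.379, -2.051, 0.001]
ft_force: [-0.3, -0.3, -1.3]
finger_gap: 0.0091
grasp_force: 59.0
```

>>> {"name": "arm_command", "arguments": {
  "rows": [
    [1,[0,0,0],[0,0,0]],
    [1,[0,0,0],[0,0,0]],
    [1,[0,0,0],[0,0,0]],
    [1,[0,0,0],[0,0,0]],
    [1,[0,0,0],[0,0,0]]
  ]
}}

```text
time_s: 19.5
position: [0.4064, 0.2205, 0.1672]
tcp_rot: [2.382, 2.048, 0.0]
ft_force: [0.6, 0.3, -0.6]
finger_gap: 0.0093
grasp_force: 59.0
```

```bash
python3 st.py
python3 - <<'E'
from plan import *
p,M=cur(); print(M)
path(line(p,M,np.array([.395,.234,.167]),down(-8.57),3,1))
A=snapshot("scene");B=snapshot("side")
np.savez("pics/f.npz",**{"A"+k:np.array(v) for k,v in A.items()},**{"B"+k:np.array(v) for k,v in B.items()})
cv2.imwrite("pics/f.png",cv2.resize(np.hstack([A["color"][140:340,90:330],B["color"][120:320,190:430]]),(800,333)))
E
```

```text
[0.4064 0.2205 0.1672] [ 0.5859  0.3167 -0.5987] [-0.1401  0.013   0.0011] 0.009337943783256818 59.0331906080246 19.5
yaw y -8.630750079511682 [-1.2332 -0.0695  0.6612  2.0024  0.0461  1.1944 -0.7408]
0.20414400147298628 125.84789199706752
[[ 1.50065997e-01  9.88675971e-01  1.43523661e-04]
 [ 9.88675974e-01 -1.50065976e-01 -1.46827247e-04]
 [-1.23626553e-04  1.63932173e-04 -9.99999979e-01]]
[[1,[0.0065,-0.0074,0.0001],[0.0001,0.0001,-0.0007]],[1,[0.0065,-0.0074,0.0001],[0.0001,0.0001,-0.0007]],[1,[0.0064,-0.0074,0.0001],[0.0001,0,-0.0007]]] 3
```

View pics/f.png

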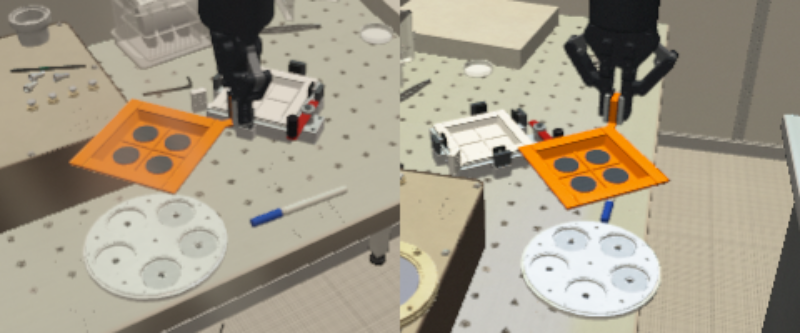

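>>> {"name": "arm_command", "arguments": {
  "rows": [
    [1,[0.004,-0.0045,0],[0,0,0]],
    [1,[0.006,-0.007,0],[0,0,0]],
    [1,[0.006,-0.007,0],[0,0,0]],
    [1,[0.0035,-0.0037,0],[0,0,0]],
    [1,[0,0,0],[0,0,0]],
    [1,[0,0,0],[0,0,0]],
    [1,[0,0,0],[0,0,0]],
    [1,[0,0,0],[0,0,0]]
  ]
}}

```text
time_s: 20.4
position: [0.3949, 0.2341, 0.1672]
tcp_rot: [2.382, 2.048, 0.0]
ft_force: [0.3, 0.0, -0.9]
finger_gap: 0.0091
grasp_force: 59.0
```

```bash
cat > fit.py <<'E'
from h import *
from scipy.optimize import least_squares
np.set_printoptions(precision=4,suppress=True)
o=observe(); print(o["position"],o["time_s"],o["ft_force"])
V={}
for c in ["scene","side"]:
    S=snapshot(c); hsv=cv2.cvtColor(S["color"],cv2.COLOR_BGR2HSV)
    m=((hsv[...,0]>5)&(hsv[...,0]<22)&(hsv[...,1]>170)&(hsv[...,2]>80)).astype(np.uint8)
    m=cv2.morphologyEx(m,cv2.MORPH_CLOSE,np.ones((9,9)));m=cv2.morphologyEx(m,cv2.MORPH_OPEN,np.ones((13,13)))
    ct=max(cv2.findContours(m,0,1)[0],key=cv2.contourArea); V[c]=(S,ct[:,0].astype(float)); print(c,cv2.contourArea(ct))
L=np.array([[x,y,0.004] for x,y in ((-.06,-.06),(.06,-.06),(.06,.06),(-.06,.06))])
E=np.concatenate([L[i]+(L[(i+1)%4]-L[i])*np.linspace(.12,.88,15)[:,None] for i in range(4)])
def res(v):
    P=R.from_rotvec(v[3:]).apply(E)@np.eye(3)+v[:3]; r=[]
    for S,ct in V.values():
        u=proj(S,P)
        r+=[cv2.pointPolygonTest(ct.astype(np.float32)[:,None],(float(a),float(b)),True) for a,b in u]
    return np.array(r)
a=np.radians(36.4); x0=np.r_[o["position"]+[.0147,.1,-.002],0,0,a]
f=least_squares(res,x0,loss="soft_l1",f_scale=1.,diff_step=1e-3,x_scale=[.01,.01,.01,.05,.05,.05])
M=R.from_rotvec(f.x[3:]).as_matrix()
print("tray",f.x[:3],"normal",M[:,2],"tilt deg",np.degrees(np.arccos(M[2,2])),"yaw",np.degrees(np.arctan2(M[1,0],M[0,0])),"rms",np.sqrt(np.mean(res(f.x)**2)),"rms0",np.sqrt(np.mean(res(x0)**2)))
E
python3 fit.py
```

```text
[0.3949 0.2341 0.1672] 20.4 [ 0.3358  0.0224 -0.9112]
scene 1606.0
side 2501.0
tray [0.4096 0.3342 0.1654] normal [ 0.0402 -0.0116  0.9991] tilt deg 2.396221577997294 yaw 35.91286341817181 rms 3.6953532532074127 rms0 3.911020358826533
```

```bash
python3 - <<'E'
s=open("fit.py").read()
s=s.replace("m=cv2.morphologyEx(m,cv2.MORPH_CLOSE,np.ones((9,9)));","c0=max(cv2.findContours(m,0,1)[0],key=cv2.contourArea);m=cv2.drawContours(m*0,[c0],-1,1,-1);").replace("np.ones((13,13))","np.ones((7,7))")
s=s.replace("print(c,cv2","cv2.drawContours(S['color'],[ct],-1,(255,0,255),1);print(c,cv2")
s+='''
for c in V:
    for a,b in proj(V[c][0],R.from_rotvec(f.x[3:]).apply(L)+f.x[:3]): cv2.circle(V[c][0]["color"],(int(a),int(b)),2,(255,255,0),-1)
cv2.imwrite("pics/g.png",cv2.resize(np.hstack([V["scene"][0]["color"][140:340,90:330],V["side"][0]["color"][120:320,190:430]]),(800,333)))
'''
open("fit.py","w").write(s)
E
python3 fit.py
```

```text
[0.3949 0.2342 0.1672] 20.5 [ 0.4487  0.1489 -1.0572]
scene 2976.0
side 2587.5
tray [0.4088 0.3344 0.1653] normal [ 0.0191 -0.0067  0.9998] tilt deg 1.1565873757635274 yaw 36.489521309115574 rms 0.6345514563294553 rms0 0.7535355951949957
```

View pics/g.png

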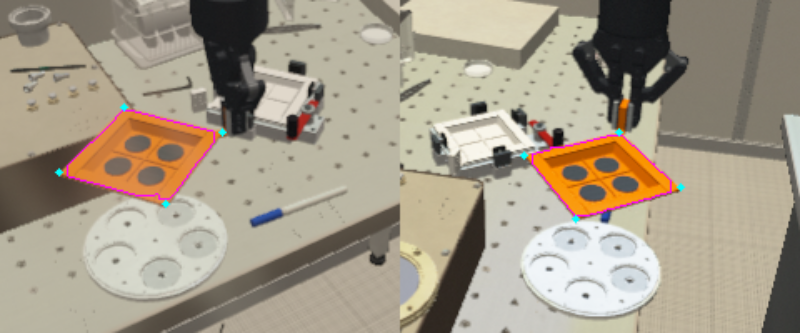

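```bash
python3 -c "
from rig import *
print(close_job())"
```

```text
the job is handed in; nothing more can be done
None
```

I handed in the job. The lever is at its open stop, and the orange tray was peeled tab corner first (about 3 cm up) and lifted away with the white tray left in place. It is now held still about 1 mm from the carrier's centre, roughly 13 cm above it and level to within about 1°.

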